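# Scoop the stray posts out from under the amber shelf

## Task

Two steel optical posts and a black lens tube have rolled under the low amber shelf, where no hand fits. Slide the flat scoop in under the shelf's front lip and push it gently back until the pieces, stopped by the cable rail behind them, have all three rolled on to it; then draw it out and leave it flat on the table, wholly clear in front of the shelf, with the three pieces in its pan. Do not ram the shelf or its rail, and leave the other things on the table and shelf where they are.

Things in the scene. Friction and masses are not known exactly. Their poses are not given: they have to be found in the camera images.
- shelf: Low riser shelf fixed to the table: transparent amber board on an aluminium frame, 282 mm deep, 384 mm wide, top 72 mm above the table. Origin: on the table below the middle of its front lip; +x runs in under the shelf, square to the lip; y along the lip; z up. Front legs, 20 mm square, have inner faces at y = -170 and +170 mm. Rear top carries a grey controller (x 185-270, y 0-170 mm, 127 mm high).
- shelf_lip (a point): Middle of the lower edge of the shelf's front lip, a downturned aluminium strip along the whole front: 50 mm above the table (the board's underside behind it: 66 mm). Same axes as the shelf.
- shelf_rail_zone (a point): Where to expect the cable rail under the shelf (shelf x = 157 mm, on the table). The rail is a rigid aluminium bar with an orange line, parallel to the lip, 330 mm long, 31 mm high, standing on the table. It is clamped anywhere between shelf x = 130 and 185 mm (its front face): this point does NOT follow it; feel for it with the scoop, or see it through the amber board.
- scoop: Flat sheet-steel parts scoop with blue handle, 250 mm long, 0.22 kg, lying on the table. Origin: centre of the pan's underside; +x points out over the open lip, -x along the handle, z up. Pan 110 mm long (x -55 to 55), 140 mm wide (135 inside), floor 2 mm, side walls 19 mm, back wall 30 mm high. It slides freely on the table and rests flat by its own weight, empty or loaded.
- scoop_grip (a point): Point to grasp the scoop: centre of its straight level handle, 30 mm above the table, 160 mm behind the pan's centre (215 mm behind the lip's edge). The handle is a bar 20 mm wide, 16 mm high (22 to 38 mm above the table), from scoop x = -55 to -195 mm. Same axes as the scoop.
- scoop_lip (a point): Middle of the scoop lip's front edge, at table height (scoop x = 55 mm). The lip ramps up from a 1.4 mm edge over 7 mm to a ridge 3.6 mm high, so that round pieces that have rolled over it stay in the pan. Pushed against loose pieces it only rolls them along; it rides under them once the rail stops them, taking a few newtons for each.
- scoop_lip_left (a point): Left end (y = +70 mm) of the scoop lip's front edge.
- scoop_lip_right (a point): Right end (y = -70 mm) of the scoop lip's front edge.
- post_a: Bright steel optical post, cylinder of diameter 25 mm and length 75 mm, about 0.18 kg, lying under the shelf, the farthest in, roughly parallel to the lip. Origin: its centre; its axis is its own y. It rolls easily.
- post_b: The second steel post, like post_a, lying in front of it (nearer the shelf's lip).
- lens_tube: Black lens tube with two silver rings, cylinder of diameter 30 mm and length 70 mm, about 0.09 kg, lying in front of post_b, nearest the lip. Origin: its centre; its axis is its own y.
- mirror_mount: Bystander: square black mirror mount on a steel post, 125 mm tall, foot diameter 44 mm. Origin: centre of its underside.
- lens_mount: Bystander: square black lens mount on a steel post, 110 mm tall, foot diameter 44 mm. Origin: centre of its underside.
- ball_driver: Bystander: red-handled driver lying on the table, 170 mm long along its x. Origin: at table height beneath it.
- wipe_jar: Bystander: jar of diameter 70 mm, 95 mm tall, white cap. Origin: centre of its underside.
- power_sensor: Bystander: black puck of diameter 63 mm, 24 mm tall. Origin: centre of its underside.
- optics_case: Bystander: white flat case 90 x 62 x 28 mm standing on the rear of the shelf. Origin: centre of its underside.

How it is judged:
On the way:
1. all three pieces lie in the scoop's pan while its lip is still under the shelf (x of post_a in the frame of scoop between -0.053 and 0.0465 m and y of post_a in the frame of scoop between -0.064 and 0.064 m and z of post_a in the frame of scoop between 0.01 and 0.022 m and x of post_b in the frame of scoop between -0.053 and 0.0465 m and y of post_b in the frame of scoop between -0.064 and 0.064 m and z of post_b in the frame of scoop between 0.01 and 0.022 m and x of lens_tube in the frame of scoop between -0.053 and 0.0465 m and y of lens_tube in the frame of scoop between -0.064 and 0.064 m and z of lens_tube in the frame of scoop between 0.012 and 0.025 m and x of scoop_lip in the frame of shelf above 0.04 m), for 0.1 s.
At the end, for the whole second after the job is handed in: Both posts and the lens tube lie on the floor of the scoop's pan, behind the lip's ridge and between its walls, at rest (below 30 mm/s); the scoop lies flat on the table (within 3.4 degrees and 6 mm), still, with both ends of its lip and its handle at least 10 mm out in front of the shelf's lip (x of post_a in the frame of scoop between -0.053 and 0.0465 m and y of post_a in the frame of scoop between -0.064 and 0.064 m and z of post_a in the frame of scoop between 0.01 and 0.022 m and x of post_b in the frame of scoop between -0.053 and 0.0465 m and y of post_b in the frame of scoop between -0.064 and 0.064 m and z of post_b in the frame of scoop between 0.01 and 0.022 m and x of lens_tube in the frame of scoop between -0.053 and 0.0465 m and y of lens_tube in the frame of scoop between -0.064 and 0.064 m and z of lens_tube in the frame of scoop between 0.012 and 0.025 m and x of each of scoop_lip_left, scoop_lip_right, scoop_grip in the frame of shelf below -0.01 m and angle between scoop's own z axis and vertical below 0.06 rad and height (world z) of scoop below 0.006 m and linear speed of scoop below 0.02 m/s and linear speed of each of post_a, post_b, lens_tube below 0.03 m/s); the robot touches nothing.
It fails at once if the scoop is rammed against the shelf or its rail with more than 45 N (contact force between scoop and shelf above 45 N).
It fails at once if the robot itself knocks the shelf with more than 25 N (contact force between any of the arm, the fingers and shelf above 25 N).
It fails at once if a bystander is moved by more than 20 mm (distance of any of mirror_mount, lens_mount, ball_driver, wipe_jar, power_sensor, optics_case from where it was at the start of the episode above 0.02 m).
It also fails if it takes over 51 s, if anything falls off the work surface, if the arm or the gripper's body presses on something with over 40 N, if the wrist force passes 120 N, or if a joint passes its speed limit or range.

## Robot

A 7-joint arm with a two-finger parallel gripper is mounted at the origin on the work surface. World frame = base frame: x ahead of the robot, y to its left, z up, the work surface at z = 0. Lengths are in m, angles in rad, forces in N, time in s.
With the tool pointing down it reaches from about 0.4 to 0.85 m from the base axis. Payload 10.4 kg.
Tool frame: the origin (TCP) lies at the very end of the fingers, on their centre line; the grasp point (between the pads) lies 19 mm behind it; z points along the fingers, y is the line along which they close (so a half turn about z gives the same grasp; the last joint's range is limited). The gripper opens to 85 mm and grips with 20 to 120 N. Pads are 22 mm wide; open, the fingers measure 114 mm over their backs; the gripper's body (76 mm by 85 mm) begins 54 mm behind the grasp point. The pads swing forward as they close: fully open they stand 13 mm farther back than shut.
Start: joints at [-1.132, 0.332, -0.065, 1.46, 0.022, 1.35, -0.088], TCP at [0.278, 0.56, 0.193] pointing down, gripper open.
Joint ranges: [-2.6, 2.6], [-0.5, 2.12], [-1.47, 1.34], [0.16, 2.42], [-1.27, 4.41], [0.06, 2.06], [-2.6, 2.6]. Speed limits (rad/s): [2.22, 2.22, 2.79, 2.79, 3.14, 3.14, 3.14].

## Interface

Orientations are given as a rotation vector (axis times angle).
In Python, from cell import status, read_camera, calibration, robot gives the robot as it stands.
- The arm moves only by the shell command python3 -m crank 'ROWS' [OPENING] [FORCE]. ROWS is JSON, a list that holds one entry, the list of rows, each a list of 4 numbers: the shift along the tool's x, y, z in m, then the turn about the tool's z in rad. A call has exactly 10 rows; each row is the pose to reach, as a shift and turn from the pose commanded when the call began, along the tool's axes at that moment; what a row does not reach only later rows make up. A row lasts 1/8 s, in which the tool goes at most 62.5 mm and 10.7 degrees, less where a joint would pass 70% of its speed; a pose out of reach is approached as far as the arm can. A call with a gripper value outside its range is refused whole. OPENING is the closure in counts, from 0 (fully open) to 255 (shut), set as the call begins (- or left out, the last holds). The fingers move at their own pace and stop on an object; FORCE is the grip in N (left out, the last holds). Time passes only in rows, so rows that repeat a pose let the fingers close, or fill a call up. It gives the time, the measured TCP pose, the force, the opening and the grip force at its end, in the units of the state.
- status.sense(): the state, without advancing time (a new reading comes with each control period).
- read_camera(name): name is "scene" or "top"; returns (picture, depth): 384x512x3 uint8, red, green, blue; 384x512 float32, m along the optical axis (not along the pixel's ray), 0 where there is no reading.
- calibration(name): a dict with "fx", "fy", "cx", "cy" (pixels), "world_to_cam" (4x4, takes a point from world to camera coordinates). Camera axes: x right, y down, z forward; pixel columns grow to the right and rows downward; lengths in m; the calibration is good to about 2 mm. A picture is of the moment at which its call begins. calibration takes no time and is no camera call.
- robot.hand_in(): hands the job in; it is judged then, once.
The state is a dict: "clock": time; "qpos": joint angles; "qd": joint speeds; "joint_efforts": joint torques, N m; "ee_pos": TCP position; "tool_rot": TCP orientation; "wrist_force": force on the tool from outside, world axes, zero at the start; "moment": the same for the moment, N m; "gripper_width": opening from 0.0 (shut) to 1.0 (fully open); "finger_force": force on a finger pad.
Only numpy, scipy, OpenCV 4.12 (cv2) and the standard library are available. Lean on these libraries where they do the work, as an engineer would, in place of code of your own. Each camera call takes 0.05 s, during which the arm holds its last target. There are 200 camera calls.

## Working session

There is one attempt and no reset: what is moved stays moved. The work goes in short steps, Python scripts to look and compute and a shell command to move; the robot and the scene stay as the last step left them, time stands still between calls to the robot, and variables do not carry over. Pictures are saved under pics/ and viewed, at most 10 in all, crops included, and the job is handed in when it is done.

```bash
ls; mkdir -p pics; python3 - <<'E'
from cell import status, read_camera, calibration
import cv2,numpy as np
s=status.sense();print({k:np.round(v,3).tolist() for k,v in s.items()})
for n in("scene","top"):
    p,d=read_camera(n);cv2.imwrite(f"pics/{n}0.png",p[:,:,::-1]);np.save(f"{n}0_d.npy",d)
    c=calibration(n);print(n,c["fx"],c["cx"],c["cy"],np.round(c["world_to_cam"],4).tolist())
E
```

```text
pics
{'clock': 0.0, 'qpos': [-1.132, 0.333, -0.065, 1.461, 0.022, 1.35, -0.088], 'qd': [-0.002, 0.0, 0.001, -0.0, -0.001, 0.0, 0.001], 'joint_efforts': [-0.0, -62.545, 0.049, -39.16, 0.016, 0.01, -0.0], 'ee_pos': [0.278, 0.559, 0.192], 'tool_rot': [-0.719, -3.058, 0.002], 'wrist_force': [-0.182, 0.272, 0.555], 'moment': [-0.024, 0.037, -0.005], 'finger_force': 0.0, 'gripper_width': 0.998}
scene 422.7322064661294 255.21763310859177 190.2845219358767 [[-0.69, 0.7238, 0.0043, 0.2838], [0.3787, 0.3661, -0.85, -0.1767], [-0.6168, -0.5849, -0.5267, 1.7796], [0.0, 0.0, 0.0, 1.0]]
top 393.11937023851766 249.5611250666554 185.32042266874524 [[0.0282, -0.9993, 0.024, 0.0988], [-0.9913, -0.0311, -0.128, 0.5413], [0.1287, -0.0202, -0.9915, 1.2121], [0.0, 0.0, 0.0, 1.0]]
```

View pics/scene0.png

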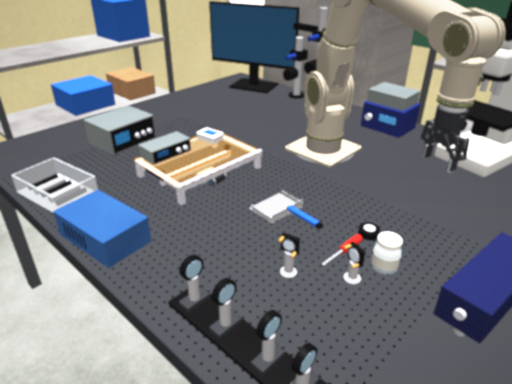

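View pics/top0.png

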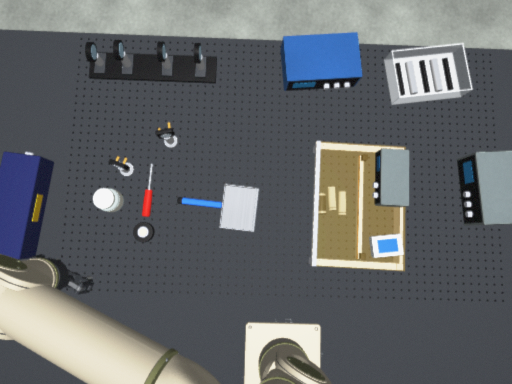

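The top view shows the shelf lip at col ~317 (rows 143–268), posts at cols ~332 and 342 (row ~201), the tube probably near col 322, the rail at col ~360. The scoop pan is around (240,207) and its handle ends at (182,201), so the scoop already faces the shelf. I'll zoom in and measure.

```bash
cat > h.py <<'E'
import numpy as np,cv2
from cell import status, read_camera, calibration
def ray(n,u,v,z):
    c=calibration(n);T=np.array(c["world_to_cam"]);R,t=T[:3,:3],T[:3,3]
    o=-R.T@t;d=R.T@np.array([(u-c["cx"])/c["fx"],(v-c["cy"])/c["fy"],1])
    return o+d*(z-o[2])/d[2]
E
python3 - <<'E'
from h import *
im=cv2.imread("pics/top0.png")
cv2.imwrite("pics/z0.png",cv2.resize(im[135:280,170:415],(784,464),interpolation=cv2.INTER_CUBIC))
hsv=cv2.cvtColor(im,cv2.COLOR_BGR2HSV)
m=cv2.inRange(hsv,(100,150,80),(125,255,255));m[:, :175]=0;m[:,230:]=0;m[:150]=0;m[250:]=0
p=cv2.findNonZero(m);r=cv2.minAreaRect(p);print("handle",r)
m=((hsv[:,:,1]<40)&(hsv[:,:,2]>110)).astype(np.uint8);m[:,:215]=0;m[:,265:]=0;m[:180]=0;m[240:]=0
r2=cv2.minAreaRect(cv2.findNonZero(m));print("pan",r2,cv2.boxPoints(r2).tolist())
print("handle w",ray("top",*r[0],.038),"pan corners",[ray("top",*b,.015).round(4).tolist() for b in cv2.boxPoints(r2)])
E
```

```text
handle ((201.4521942138672, 202.40614318847656), (39.6676025390625, 6.659951210021973), 6.709836959838867)
pan ((239.0231170654297, 207.3153839111328), (35.84603500366211, 45.272674560546875), 7.125016689300537) [[218.43081665039062, 227.5538330078125], [224.04620361328125, 182.63076782226562], [259.61541748046875, 187.07693481445312], [254.00003051757812, 232.0]]
handle w [0.47896224 0.26401672 0.038     ] pan corners [[0.4027, 0.2092, 0.015], [0.5467, 0.1967, 0.015], [0.5359, 0.082, 0.015], [0.3919, 0.0962, 0.015]]
```

View pics/z0.png

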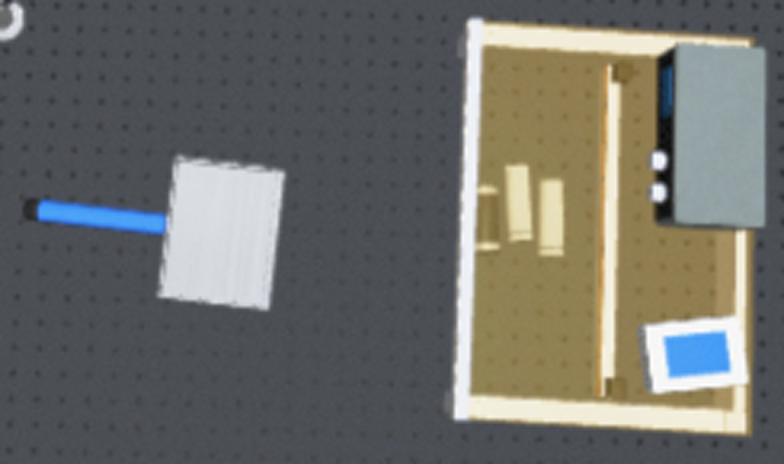

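The crop shows the tube at (487,217), post_b (519,203), post_a (551,217), the orange rail line from (606,66) to (600,395), and the lip strip from (468,20) to (454,418).

```bash
python3 - <<'E'
from h import *
w=lambda u,v,z:ray("top",170+(u+.5)/3.2-.5,135+(v+.5)/3.2-.5,z)
a,b=w(468,20,.072),w(454,418,.072);print("lip ends",a,b,np.linalg.norm(a-b))
o=(a+b)/2;ey=(a-b)[:2];ey/=np.linalg.norm(ey);ex=np.array([ey[1],-ey[0]])
if ex[1]>0: ex=-ex
# right-handed: y = z x x
ey=np.array([-ex[1],ex[0]])
print("o",o,"ex",ex,"ey",ey,"yaw",np.arctan2(ex[1],ex[0]))
S=lambda p:np.round([(p[:2]-o[:2])@ex,(p[:2]-o[:2])@ey],4)
for n,u,v,z in[("tube",487,217,.025),("pb",519,203,.02),("pa",551,217,.02),("pb1",513,166,.02),("pb2",524,240,.02),("rail1",605,66,.031),("rail2",600,395,.031),("pan",226-2,232,.01),("hend",24,208,.03),("hroot",165,223,.038)]:
    p=w(u,v,z);print(n,p.round(4),S(p))
for c in[[0.4027, 0.2092],[0.5467, 0.1967],[0.5359, 0.082],[0.3919, 0.0962]]:print(S(np.array(c)))
print(S(np.array([.479,.264])))
for n,u,v in[("mm foot",170,141),("lm",126,169),("jar",108,200),("sens",144,232),("drv",150,165),("drvend",147,214)]:
    print(n,ray("top",u,v,.02).round(3))
E
```

```text
lip ends [ 0.67974414 -0.08793535  0.072     ] [ 0.2969994  -0.07724061  0.072     ] 0.3828941320704336
o [ 0.48837177 -0.08258798  0.072     ] ex [-0.02793131 -0.99960984] ey [ 0.99960984 -0.02793131] yaw -1.5987312677582846
tube [ 0.4914 -0.1172  0.025 ] [0.0345 0.004 ]
pb [ 0.5069 -0.1504  0.02  ] [0.0672 0.0204]
pa [ 0.4938 -0.1826  0.02  ] [0.0998 0.0082]
pb1 [ 0.5441 -0.1443  0.02  ] [0.0601 0.0574]
pb2 [ 0.47   -0.1554  0.02  ] [ 0.0733 -0.0164]
rail1 [ 0.6473 -0.2348  0.031 ] [0.1478 0.1631]
rail2 [ 0.3201 -0.2275  0.031 ] [ 0.1495 -0.1642]
pan [0.4697 0.1441 0.01  ] [-0.2261 -0.025 ]
hend [0.486  0.3415 0.03  ] [-0.4238 -0.0142]
hroot [0.4748 0.202  0.038 ] [-0.2841 -0.0216]
[-0.2893 -0.0938]
[-0.2808  0.0505]
[-0.1659  0.0429]
[-0.176  -0.1014]
[-0.3462 -0.019 ]
mm foot [0.676 0.376 0.02 ]
lm [0.58  0.511 0.02 ]
jar [0.479 0.561 0.02 ]
sens [0.382 0.441 0.02 ]
drv [0.596 0.436 0.02 ]
drvend [0.439 0.435 0.02 ]
```

```bash
cat >> h.py <<'E'
from scipy.spatial.transform import Rotation as Ro
O=np.array([0.4884,-0.0826]);EX=np.array([-.0279,-.9996]);EY=np.array([.9996,-.0279])
def S(p): p=np.asarray(p)[:2]-O; return np.array([p@EX,p@EY]).round(4)
def W(a,b): return O+a*EX+b*EY
def go(target_xyz, hand_dir):
    "shift in tool axes and turn to reach target with tool y perpendicular to hand_dir"
    s=status.sense();R=Ro.from_rotvec(s["tool_rot"]).as_matrix()
    sh=R.T@(np.array(target_xyz)-s["ee_pos"])
    h=R.T@np.append(hand_dir,0); t=np.arctan2(h[1],h[0]); t=(t+np.pi/2)%np.pi-np.pi/2
    print("clock",s["clock"],"ee",np.round(s["ee_pos"],4),"xaxis",R[:,0].round(3),"yaxis",R[:,1].round(3),"zaxis",R[:,2].round(3),"shift",sh.round(4),"turn",round(t,4),"q7",s["qpos"][6].round(3),"F",np.round(s["wrist_force"],1),"w",s["gripper_width"])
E
python3 -c "
from h import *
go([.4835,.304,.1],[-.070,-.9975])"
```

```text
clock 0.1 ee [0.2783 0.5592 0.1919] xaxis [-0.895  0.446 -0.   ] yaxis [ 0.446  0.895 -0.001] zaxis [-0.001 -0.001 -1.   ] shift [-0.2974 -0.1369  0.0921] turn 1.1791 q7 -0.088 F [-0.8 -0.6 -0.9] w 0.9996934842037377
```

```bash
python3 -m crank '[[[-0.04,-0.018,0,0.15],[-0.08,-0.037,0,0.3],[-0.12,-0.055,0,0.45],[-0.16,-0.074,0.01,0.6],[-0.2,-0.092,0.02,0.75],[-0.24,-0.11,0.04,0.9],[-0.28,-0.128,0.06,1.05],[-0.297,-0.137,0.08,1.179],[-0.297,-0.137,0.09,1.179],[-0.297,-0.137,0.09,1.179]]]' 0 60
python3 - <<'E'
from h import *
go([.4835,.304,.012],[-.070,-.9975])
p,d=read_camera("scene");cv2.imwrite("pics/s1.png",cv2.resize(p[120:260,180:380,::-1],(800,560)))
E
```

```text
clock: 1.35
ee_pos: [0.4821, 0.3056, 0.102]
tool_rot: [-2.293, -2.147, 0.002]
wrist_force: [-0.4, 1.0, 0.3]
gripper_width: 1.001
finger_force: 0.0
clock 1.35 ee [0.4821 0.3056 0.102 ] xaxis [ 0.066  0.998 -0.   ] yaxis [ 0.998 -0.066 -0.001] zaxis [-0.001 -0.    -1.   ] shift [-0.0015  0.0017  0.09  ] turn 0.0044 q7 -0.652 F [-0.4  1.   0.3] w 1.0011434901128957
```

View pics/s1.png

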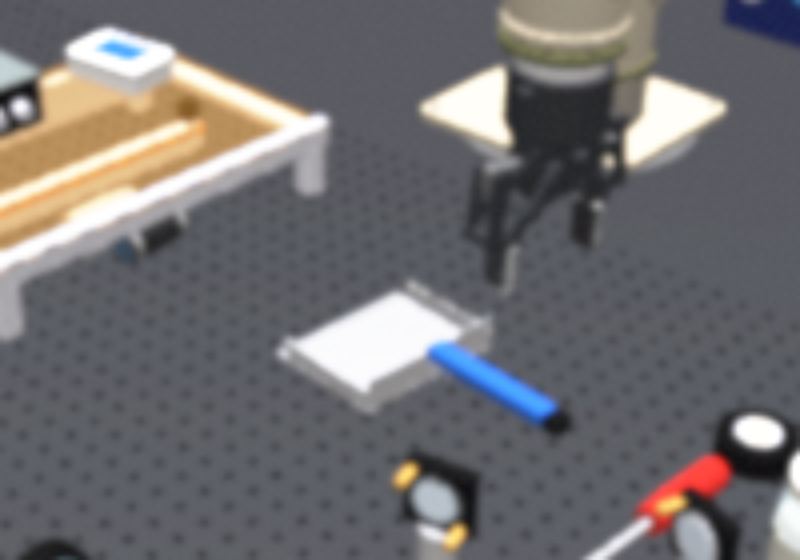

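The open fingers hang above the handle (blue, (430,350)–(560,420) in the crop), so I'll go down and grip.

```bash
python3 -m crank '[[[-0.0015,0.0017,0.02,0.004],[-0.0015,0.0017,0.04,0.004],[-0.0015,0.0017,0.06,0.004],[-0.0015,0.0017,0.075,0.004],[-0.0015,0.0017,0.085,0.004],[-0.0015,0.0017,0.09,0.004],[-0.0015,0.0017,0.09,0.004],[-0.0015,0.0017,0.09,0.004],[-0.0015,0.0017,0.09,0.004],[-0.0015,0.0017,0.09,0.004]]]' 0 60
python3 -m crank '[[[0,0,0,0],[0,0,0,0],[0,0,0,0],[0,0,0,0],[0,0,0,0],[0,0,0,0],[0,0,0,0],[0,0,0,0],[0,0,0,0],[0,0,0,0]]]' 255 60
cat > meas.py <<'E'
from h import *
import sys
p,d=read_camera("top");im=p[:,:,::-1].copy();cv2.imwrite(f"pics/{sys.argv[1]}.png",im)
hsv=cv2.cvtColor(im,cv2.COLOR_BGR2HSV)
m=((hsv[:,:,1]<40)&(hsv[:,:,2]>110)).astype(np.uint8);m[:,:195]=0;m[:,311:]=0;m[:150]=0;m[260:]=0
n,l,st,ct=cv2.connectedComponentsWithStats(m);k=1+np.argmax(st[1:,4]);m=(l==k).astype(np.uint8)
r=cv2.minAreaRect(cv2.findNonZero(m));b=np.array([S(ray("top",*q,.015)) for q in cv2.boxPoints(r)])
b=b[np.argsort(b[:,0])];re,f=b[:2].mean(0),b[2:].mean(0);v=f-re
print("pan in shelf: rear",re,"front",f,"ang deg",np.degrees(np.arctan2(v[1],v[0])))
s=status.sense();print("grip S",S(s["ee_pos"]))
E
python3 meas.py t2; python3 -c "
from h import *
go([*W(-.36,.012),.012],EX)"
```

```text
clock: 2.65
ee_pos: [0.4851, 0.3031, 0.0129]
tool_rot: [-2.302, -2.138, -0.001]
wrist_force: [0.1, -0.1, -0.3]
gripper_width: 1.003
finger_force: 0.0
clock: 3.9
ee_pos: [0.4849, 0.303, 0.0126]
tool_rot: [-2.302, -2.138, -0.0]
wrist_force: [-0.1, -0.2, -0.3]
gripper_width: 0.003
finger_force: 0.0
pan in shelf: rear [-0.2867  -0.02215] front [-0.1702 -0.0299] ang deg -3.805914204874938
grip S [-0.3853 -0.0143]
clock 3.95 ee [0.4849 0.303  0.0126] xaxis [0.074 0.997 0.   ] yaxis [ 0.997 -0.074  0.   ] zaxis [ 0.  0. -1.] shift [-0.0241  0.0274  0.0006] turn -0.0461 q7 -0.63 F [-1.1 -0.6  0.1] w 0.001676751173241805
```

The gripper shut on nothing, so I'll look.

```bash
python3 - <<'E'
from h import *
p,d=read_camera("scene");a=cv2.resize(p[130:250,225:345,::-1],(390,390))
t=cv2.imread("pics/t2.png");b=cv2.resize(t[150:250,170:270],(390,390))
cv2.imwrite("pics/s2.png",np.hstack([a,b]))
E
```

```text
(no output)
```

View pics/s2.png

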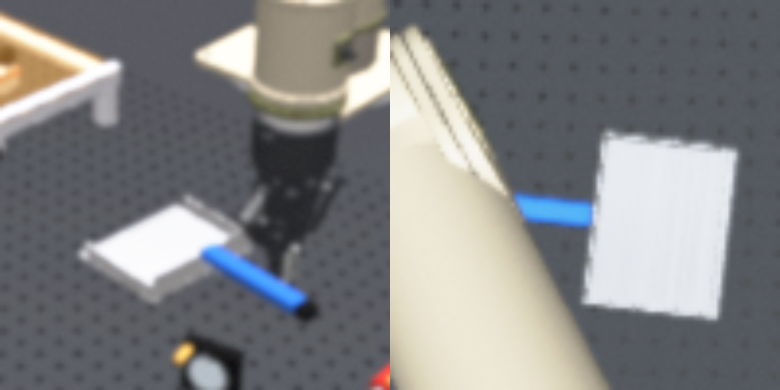

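```bash
python3 - <<'E'
from h import *
def pr(n,p):
    c=calibration(n);q=np.array(c["world_to_cam"])@np.append(p,1);return np.array([c["fx"]*q[0]/q[2]+c["cx"],c["fy"]*q[1]/q[2]+c["cy"]])
e=status.sense()["ee_pos"]
pc=lambda p:((pr("scene",p)-[225,130])*3.25).round(0)
for z in(.0126,.03,.06): print(z,pc([e[0],e[1],z]))
for nm,u,v in[("rear end",24,208),("root",165,223)]:
    for z in(0.022,.03,.038):
        w=ray("top",170+(u+.5)/3.2-.5,135+(v+.5)/3.2-.5,z);print(nm,w.round(4),pc(w))
for x in(.47,.485,.5,.52):print(x,pc([x,.303,.038]),pc([x,.303,.022]))
p,d=read_camera("scene");hsv=cv2.cvtColor(p,cv2.COLOR_RGB2HSV)
m=cv2.inRange(hsv,(100,150,80),(125,255,255));m[:185]=0;m[240:]=0;m[:,280:][:, 50:]=0;m[:,:280]=0
r=cv2.minAreaRect(cv2.findNonZero(m));c=cv2.boxPoints(r);print("handle box",r,((c-[225,130])*3.25).round())
print("tops", ray("scene",*r[0],.032))
E
```

```text
0.0126 [277. 309.]
0.03 [278. 294.]
0.06 [281. 268.]
rear end [0.4867 0.3428 0.022 ] [311. 320.]
rear end [0.486  0.3415 0.03  ] [311. 312.]
rear end [0.4853 0.3402 0.038 ] [311. 304.]
root [0.476  0.2028 0.022 ] [202. 256.]
root [0.4754 0.2024 0.03  ] [202. 249.]
root [0.4748 0.202  0.038 ] [203. 242.]
0.47 [288. 281.] [287. 295.]
0.485 [279. 288.] [278. 301.]
0.5 [269. 294.] [268. 308.]
0.52 [256. 304.] [254. 318.]
handle box ((302.94561767578125, 215.09327697753906), (33.97529983520508, 6.982212066650391), 30.256441116333008) [[200. 259.]
 [211. 239.]
 [307. 295.]
 [295. 314.]]
tops [0.4804186  0.26978829 0.032     ]
```

```bash
python3 - <<'E'
from h import *
def pr(n,p):
    c=calibration(n);q=np.array(c["world_to_cam"])@np.append(p,1);return np.array([c["fx"]*q[0]/q[2]+c["cx"],c["fy"]*q[1]/q[2]+c["cy"]])
print("s1 open tips", [((pr("scene",[.4821+a,.3056,.115])-[180,120])*4).round() for a in(-.045,0,.045)], "seen (590,240),(497,287)")
p,d=read_camera("scene");c=calibration("scene");T=np.linalg.inv(c["world_to_cam"])
for u,v in[(314,212),(313,214),(312,211),(311,209),(310,206),(308,204),(306,214),(309,216),(314,219)]:
    z=float(d[v,u]);print(u,v,(T@[(u-c["cx"])/c["fx"]*z,(v-c["cy"])/c["fy"]*z,z,1])[:3].round(3),p[v,u])
E
```

```text
s1 open tips [array([572., 285.]), array([536., 308.]), array([498., 333.])] seen (590,240),(497,287)
314 212 [0.492 0.317 0.072] [111 113 112]
313 214 [0.492 0.314 0.064] [120 120 119]
312 211 [0.492 0.31  0.072] [100 100 101]
311 209 [0.5   0.311 0.084] [60 61 63]
310 206 [0.516 0.317 0.105] [41 41 45]
308 204 [0.52  0.313 0.112] [39 41 45]
306 214 [0.472 0.275 0.034] [ 76 142 249]
309 216 [0.476 0.289 0.036] [ 79 146 250]
314 219 [0.478 0.31  0.036] [ 74 151 254]
```

```bash
python3 -m crank '[[[0,0,0,0],[0,0,0,0],[0,0,0,0],[0,0,0,0],[0,0,0,0],[0,0,0,0],[0,0,0,0],[0,0,0,0],[0,0,0,0],[0,0,0,0]]]' 0 60 | tail -2
cat > tips.py <<'E'
from h import *
p,d=read_camera("scene");c=calibration("scene");T=np.linalg.inv(c["world_to_cam"])
v,u=np.mgrid[150:235,270:360];z=d[v,u]
P=np.stack([(u-c["cx"])/c["fx"]*z,(v-c["cy"])/c["fy"]*z,z,np.ones_like(z)],-1)@T.T
e=status.sense()["ee_pos"]
m=(abs(P[...,0]-e[0])<.075)&(abs(P[...,1]-e[1])<.03)&(P[...,2]<.12)&(z>0)&(p[v,u].max(-1).astype(int)-p[v,u].min(-1)<40)&(P[...,2]>.008)
Q=P[m][:,:3];Q=Q[np.argsort(Q[:,2])]
print("ee",e.round(4))
for s in(-1,1):
    q=Q[(s*(Q[:,0]-e[0])>.015)];print("finger",s,q[:8].round(3).tolist())
cv2.imwrite("pics/s3.png",cv2.resize(p[130:250,225:345,::-1],(480,480)))
E
python3 tips.py
```

```text
gripper_width: 0.998
finger_force: 0.0
ee [0.4849 0.303  0.0126]
finger -1 [[0.437, 0.3, 0.062], [0.442, 0.311, 0.063], [0.441, 0.306, 0.064], [0.442, 0.314, 0.064], [0.442, 0.299, 0.065], [0.435, 0.317, 0.066], [0.44, 0.313, 0.066], [0.44, 0.305, 0.066]]
finger 1 [[0.531, 0.292, 0.062], [0.531, 0.3, 0.062], [0.533, 0.305, 0.066], [0.533, 0.308, 0.067], [0.538, 0.293, 0.069], [0.54, 0.303, 0.072], [0.53, 0.306, 0.072], [0.537, 0.307, 0.072]]
```

View pics/s3.png

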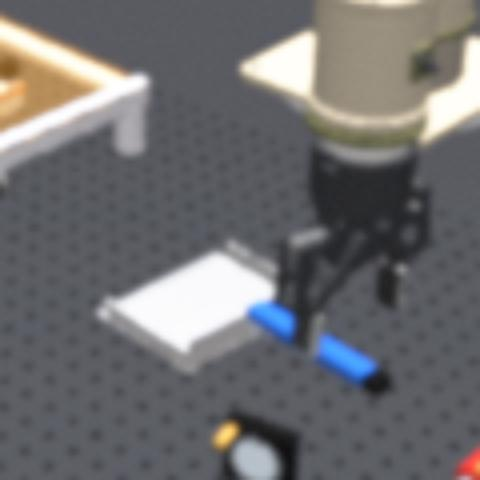

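Both fingertips hang about 35 mm higher than reported (open tips at z≈0.061, handle top at 0.038); horizontally they are centred. I'll lower by the measured amount and watch the force.

```bash
python3 -m crank '[[[0,-0.001,0.006,0],[0,-0.001,0.012,0],[0,-0.001,0.018,0],[0,-0.001,0.023,0],[0,-0.001,0.027,0],[0,-0.001,0.03,0],[0,-0.001,0.032,0],[0,-0.001,0.033,0],[0,-0.001,0.033,0],[0,-0.001,0.033,0]]]' 0 60
python3 tips.py
```

```text
clock: 6.65
ee_pos: [0.484, 0.3031, -0.0203]
tool_rot: [-2.302, -2.138, -0.0]
wrist_force: [-0.4, 0.0, -0.7]
gripper_width: 1.002
finger_force: 0.0
ee [ 0.484   0.3031 -0.0202]
finger -1 [[0.437, 0.299, 0.029], [0.442, 0.315, 0.031], [0.44, 0.317, 0.031], [0.438, 0.304, 0.032], [0.435, 0.316, 0.032], [0.442, 0.31, 0.033], [0.44, 0.297, 0.033], [0.438, 0.308, 0.033]]
finger 1 [[0.531, 0.306, 0.029], [0.53, 0.302, 0.03], [0.526, 0.309, 0.031], [0.534, 0.297, 0.033], [0.534, 0.308, 0.035], [0.532, 0.306, 0.036], [0.537, 0.295, 0.037], [0.53, 0.312, 0.038]]
```

```bash
python3 -m crank '[[[0,0,0.002,0],[0,0,0.002,0],[0,0,0.002,0],[0,0,0.002,0],[0,0,0.002,0],[0,0,0.002,0],[0,0,0.002,0],[0,0,0.002,0],[0,0,0.002,0],[0,0,0.002,0]]]' 255 60
python3 meas.py t4; python3 -c "
from h import *
go([*W(-.36,.012),-.022],EX)"
```

```text
clock: 7.95
ee_pos: [0.484, 0.3031, -0.0223]
tool_rot: [-2.302, -2.138, -0.0]
wrist_force: [1.7, 0.3, 1.5]
gripper_width: 0.217
finger_force: 62.6
pan in shelf: rear [-0.28675 -0.0203 ] front [-0.16985 -0.0276 ] ang deg -3.573282994081395
grip S [-0.3854 -0.0152]
clock 8.0 ee [ 0.484   0.3031 -0.0223] xaxis [0.074 0.997 0.   ] yaxis [ 0.997 -0.074  0.   ] zaxis [ 0.  0. -1.] shift [-0.0241  0.0283 -0.0003] turn -0.0461 q7 -0.621 F [1.  0.2 0.9] w 0.2223570220342668
```

Gripped (62 N, width 0.22). Next I'll align the scoop square to the lip and centre it on the pieces.

```bash
python3 -m crank '[[[-0.003,0.003,0,-0.006],[-0.006,0.007,0,-0.013],[-0.009,0.011,0,-0.02],[-0.012,0.015,0,-0.027],[-0.015,0.019,0,-0.034],[-0.018,0.023,0,-0.042],[-0.022,0.027,0,-0.05],[-0.024,0.028,0,-0.055],[-0.024,0.028,0,-0.055],[-0.024,0.028,0,-0.055]]]' - 60
python3 meas.py t5; python3 -c "
from h import *
go([*W(-.21,.012),-.022],EX)"
```

```text
clock: 9.25
ee_pos: [0.5102, 0.2767, -0.0224]
tool_rot: [2.242, 2.2, -0.0]
wrist_force: [0.4, -1.2, 0.9]
gripper_width: 0.217
finger_force: 62.6
pan in shelf: rear [-0.3681  -0.03195] front [-0.25055 -0.02515] ang deg 3.310740774728839
grip S [-0.3599  0.0117]
clock 9.3 ee [ 0.5101  0.2768 -0.0224] xaxis [ 0.019  1.    -0.   ] yaxis [ 1.    -0.019  0.   ] zaxis [ 0. -0. -1.] shift [-0.1499 -0.001  -0.0004] turn 0.0089 q7 -0.501 F [ 0.5 -1.5  0.9] w 0.2204883281621729
```

```bash
python3 -c "
import cv2
t=cv2.imread('pics/t5.png');cv2.imwrite('pics/t5z.png',cv2.resize(t[135:280,170:415],(784,464),interpolation=cv2.INTER_CUBIC))"
```

```text
(no output)
```

View pics/t5z.png

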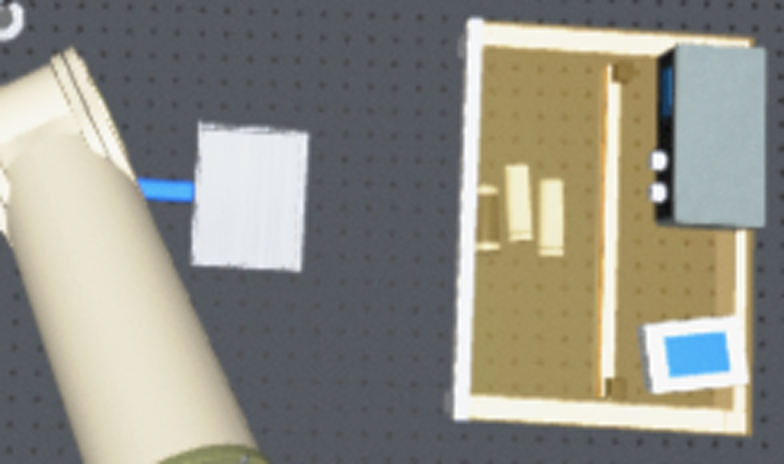

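```bash
python3 -c "
from h import *
w=lambda u,v,z:S(ray('top',170+(u+.5)/3.2-.5,135+(v+.5)/3.2-.5,z))
for u,v,z in[(308,132,.01),(301,271,.01),(304.5,201,.003),(200,124,.019),(192,265,.019),(195,190,.03),(140,187,.03)]:print(w(u,v,z))"
```

```text
[-0.1472  0.0812]
[-0.147  -0.0595]
[-0.1467  0.0116]
[-0.2566  0.0814]
[-0.2558 -0.0602]
[-0.2571  0.0134]
[-0.3115  0.0132]
```

The scoop is square to the lip and centred, with its edge at shelf x=-0.147. I'll advance to just short of the tube.

```bash
python3 -m crank '[[[-0.008,0,0,0],[-0.024,0,0,0],[-0.044,0,0,0],[-0.064,0,0,0],[-0.084,0,0,0],[-0.104,-0.001,0,0],[-0.124,-0.001,0,0],[-0.138,-0.001,0,0],[-0.146,-0.001,0,0],[-0.15,-0.001,0,0]]]' - 60
python3 -m crank '[[[-0.006,0,0,0],[-0.012,0,0,0],[-0.018,0,0,0],[-0.024,0,0,0],[-0.03,0,0,0],[-0.036,0,0,0],[-0.042,0,0,0],[-0.048,0,0,0],[-0.054,0,0,0],[-0.06,0,0,0]]]' - 60
python3 -c "
from h import *
go([*W(-.067,.012),-.022],EX)
p,d=read_camera('scene');q,d=read_camera('top')
cv2.imwrite('pics/p6.png',np.vstack([cv2.resize(p[120:220,130:280,::-1],(450,300)),cv2.resize(q[150:250,280:430,::-1],(450,300))]))"
```

```text
clock: 10.55
ee_pos: [0.5062, 0.127, -0.0224]
tool_rot: [-2.242, -2.2, -0.0]
wrist_force: [-0.6, 1.0, 2.9]
gripper_width: 0.217
finger_force: 62.7
clock: 11.8
ee_pos: [0.5051, 0.0667, -0.0224]
tool_rot: [-2.242, -2.2, -0.0]
wrist_force: [0.3, 2.5, 2.8]
gripper_width: 0.223
finger_force: 62.8
clock 11.8 ee [ 0.5051  0.0667 -0.0224] xaxis [0.019 1.    0.   ] yaxis [ 1.    -0.019  0.   ] zaxis [ 0.  0. -1.] shift [-0.0827 -0.0013 -0.0004] turn 0.0089 q7 -0.134 F [0.3 2.5 2.8] w 0.22317459851021657
```

View pics/p6.png

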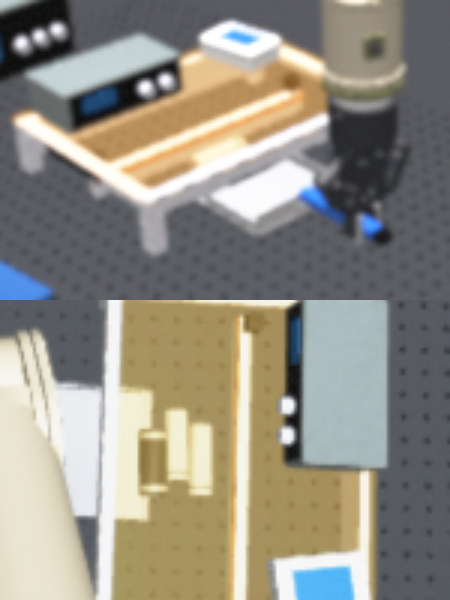

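The scoop is under the shelf, edge at crop col ~150 just behind the tube (152,460); the posts are at cols 177 and 201 and the rail at 238. I'll keep pushing, slowly.

```bash
python3 -m crank '[[[-0.004,0,0,0],[-0.008,0,0,0],[-0.012,0,0,0],[-0.016,0,0,0],[-0.02,0,0,0],[-0.024,0,0,0],[-0.028,0,0,0],[-0.032,0,0,0],[-0.036,0,0,0],[-0.04,0,0,0]]]' - 60
python3 -m crank '[[[-0.003,0,0,0],[-0.006,0,0,0],[-0.009,0,0,0],[-0.012,0,0,0],[-0.015,0,0,0],[-0.018,0,0,0],[-0.021,0,0,0],[-0.024,0,0,0],[-0.027,0,0,0],[-0.03,0,0,0]]]' - 60
python3 -c "
from h import *
go([*W(-.067,.012),-.022],EX)
p,d=read_camera('scene');q,d=read_camera('top')
cv2.imwrite('pics/p7.png',cv2.resize(q[165:245,290:390,::-1],(700,560)))"
```

```text
clock: 13.15
ee_pos: [0.5044, 0.027, -0.0224]
tool_rot: [-2.242, -2.2, -0.0]
wrist_force: [0.5, 2.1, 3.9]
gripper_width: 0.218
finger_force: 62.9
clock: 14.4
ee_pos: [0.5038, -0.0029, -0.0224]
tool_rot: [-2.242, -2.2, -0.0]
wrist_force: [0.3, 7.8, 7.4]
gripper_width: 0.219
finger_force: 63.4
clock 14.4 ee [ 0.5038 -0.0029 -0.0224] xaxis [0.019 1.    0.   ] yaxis [ 1.    -0.019  0.   ] zaxis [ 0.  0. -1.] shift [-0.0131 -0.0013 -0.0004] turn 0.009 q7 0.012 F [0.3 7.8 7.4] w 0.21909229936866148
```

View pics/p7.png

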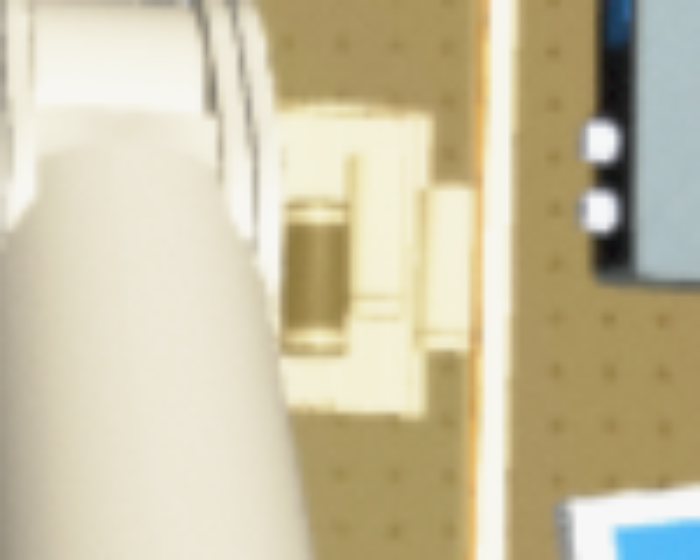

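The tube (318,278) and post_b (375,235) are already in the pan. Post_a (447,265) is against the rail with the lip edge (425) starting under it. The last centimetre goes in gently.

```bash
python3 -m crank '[[[-0.001,0,0,0],[-0.002,0,0,0],[-0.003,0,0,0],[-0.004,0,0,0],[-0.005,0,0,0],[-0.006,0,0,0],[-0.007,0,0,0],[-0.008,0,0,0],[-0.009,0,0,0],[-0.009,0,0,0]]]' - 60
cat > in.py <<'E'
from h import *
import sys
q,d=read_camera('top');cv2.imwrite(f'pics/{sys.argv[1]}.png',cv2.resize(q[165:245,290:390,::-1],(700,560)))
go([*W(-.067,.012),-.022],EX)
E
python3 in.py p8
```

```text
clock: 15.75
ee_pos: [0.5038, -0.0114, -0.0222]
tool_rot: [-2.242, -2.201, -0.001]
wrist_force: [-0.6, 5.1, 4.9]
gripper_width: 0.223
finger_force: 63.2
clock 15.8 ee [ 0.5038 -0.0114 -0.0222] xaxis [0.019 1.    0.001] yaxis [ 1.    -0.019  0.   ] zaxis [ 0.     0.001 -1.   ] shift [-0.0046 -0.0015 -0.0002] turn 0.0092 q7 0.032 F [-0.1  5.4  6. ] w 0.2153059748870324
```

```bash
python3 -m crank '[[[-0.0005,0,0,0],[-0.001,0,0,0],[-0.0015,0,0,0],[-0.002,0,0,0],[-0.0025,0,0,0],[-0.003,0,0,0],[-0.003,0,0,0],[-0.003,0,0,0],[-0.003,0,0,0],[-0.003,0,0,0]]]' - 60
python3 in.py p9
```

```text
clock: 17.05
ee_pos: [0.5037, -0.0146, -0.0222]
tool_rot: [-2.242, -2.2, -0.001]
wrist_force: [0.1, 4.2, 5.4]
gripper_width: 0.223
finger_force: 63.1
clock 17.1 ee [ 0.5037 -0.0146 -0.0222] xaxis [0.019 1.    0.001] yaxis [ 1.    -0.019  0.   ] zaxis [ 0.     0.001 -1.   ] shift [-0.0014 -0.0015 -0.0002] turn 0.0092 q7 0.038 F [-0.4  4.6  4.6] w 0.21778149842752395
```

View pics/p9.png

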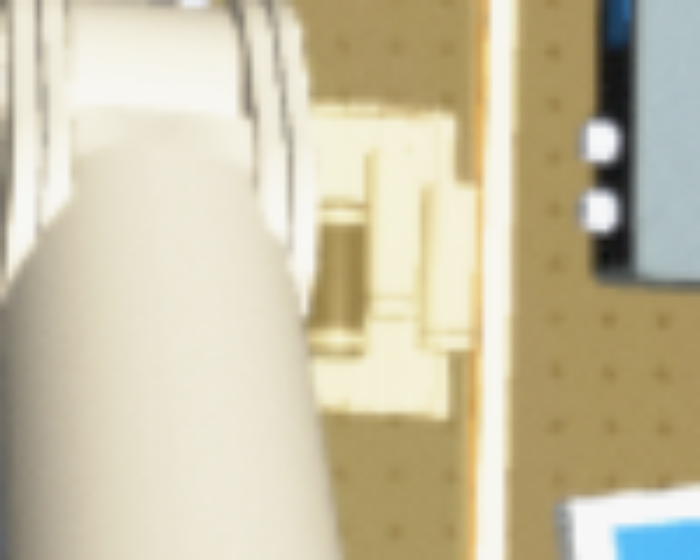

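Post_a is riding up the lip at the rail, and a few mm remain. Next comes a slow feel forward.

```bash
python3 -m crank '[[[-0.0004,0,0,0],[-0.0008,0,0,0],[-0.0012,0,0,0],[-0.0016,0,0,0],[-0.002,0,0,0],[-0.0024,0,0,0],[-0.0028,0,0,0],[-0.003,0,0,0],[-0.003,0,0,0],[-0.003,0,0,0]]]' - 60
python3 in.py p10
```

```text
clock: 18.35
ee_pos: [0.5036, -0.0178, -0.0224]
tool_rot: [2.242, 2.2, 0.0]
wrist_force: [0.5, 2.8, 5.5]
gripper_width: 0.221
finger_force: 63.1
clock 18.4 ee [ 0.5036 -0.0179 -0.0224] xaxis [0.019 1.    0.   ] yaxis [ 1.    -0.019  0.   ] zaxis [ 0.  0. -1.] shift [ 0.0019 -0.0013 -0.0004] turn 0.0089 q7 0.044 F [-0.1  4.2  5.4] w 0.21625042458398333
```

```bash
python3 -m crank '[[[-0.0003,0,0,0],[-0.0006,0,0,0],[-0.0009,0,0,0],[-0.0012,0,0,0],[-0.0015,0,0,0],[-0.0018,0,0,0],[-0.002,0,0,0],[-0.002,0,0,0],[-0.002,0,0,0],[-0.002,0,0,0]]]' - 60
python3 in.py p11
python3 - <<'E'
import cv2,numpy as np
a=cv2.imread('pics/p9.png');b=cv2.imread('pics/p11.png')
for im in(a,b):
    g=cv2.cvtColor(im,cv2.COLOR_BGR2GRAY).astype(int)
    print("post row265",g[260:300,360:480:5].mean(0).round().astype(int)); print("lip row130",g[120:150,400:480:5].mean(0).round().astype(int))
E
```

```text
clock: 19.65
ee_pos: [0.5034, -0.0199, -0.0224]
tool_rot: [-2.242, -2.2, -0.0]
wrist_force: [-1.0, 3.4, 4.8]
gripper_width: 0.214
finger_force: 63.1
clock 19.7 ee [ 0.5034 -0.0199 -0.0224] xaxis [0.019 1.    0.   ] yaxis [ 1.    -0.019 -0.   ] zaxis [-0.  0. -1.] shift [ 0.0039 -0.0012 -0.0004] turn 0.0089 q7 0.049 F [-0.   3.6  5.5] w 0.2170583618213695
post row265 [135 163 195 224 233 236 237 237 237 236 234 227 215 214 229 235 238 239
 239 239 239 238 228 218]
lip row130 [238 237 236 237 237 237 237 235 236 237 233 198 168 155 166 177]
post row265 [225 231 234 235 237 237 236 236 232 220 210 223 232 237 239 239 239 239
 239 236 220 185 175 183]
lip row130 [238 237 237 237 237 237 237 237 237 237 234 235 230 213 191 183]
```

```bash
python3 -c "
from h import *
w=lambda u,v,z:S(ray('top',290+(u+.5)/7-.5,165+(v+.5)/7-.5,z))
print('lip est',S(status.sense()['ee_pos'])[0]+.2135)
print('post right edge',w(462,280,.0145),'gap left',w(410,280,.0145),'lip',w(467,135,.002),'rail',w(474,280,.031))"
```

```text
lip est 0.15039999999999998
post right edge [0.1457 0.0046] gap left [0.1217 0.0032] lip [0.1503 0.0739] rail [0.1464 0.0033]
```

Post_a has dropped over the ridge (scoop x ≈ 38 mm), so all three pieces are in the pan. I'll draw out gently.

```bash
python3 -m crank '[[[0.001,0,0,0],[0.003,0,0,0],[0.006,0,0,0],[0.009,0,0,0],[0.013,0,0,0],[0.017,0,0,0],[0.021,0,0,0],[0.024,0,0,0],[0.026,0,0,0],[0.027,0,0,0]]]' - 60
python3 in.py p12
python3 - <<'E'
from h import *
im=cv2.imread('pics/p12.png');g=cv2.cvtColor(im,cv2.COLOR_BGR2GRAY).astype(int)
print("post",list(zip(range(280,480,6),g[262:290,280:480:6].mean(0).round().astype(int).tolist())));print("lip",list(zip(range(340,480,6),g[120:150,340:480:6].mean(0).round().astype(int).tolist())))
E
```

```text
clock: 20.95
ee_pos: [0.5039, 0.0072, -0.0224]
tool_rot: [-2.242, -2.2, -0.0]
wrist_force: [-0.4, -3.2, 4.2]
gripper_width: 0.216
finger_force: 62.8
clock 21.0 ee [ 0.5039  0.0073 -0.0224] xaxis [0.019 1.    0.   ] yaxis [ 1.    -0.019 -0.   ] zaxis [-0.  0. -1.] shift [-0.0233 -0.0012 -0.0004] turn 0.009 q7 -0.01 F [ 0.4 -2.3  3.5] w 0.22002546530642042
post [(280, 164), (286, 194), (292, 210), (298, 220), (304, 232), (310, 237), (316, 238), (322, 238), (328, 238), (334, 237), (340, 229), (346, 198), (352, 211), (358, 227), (364, 236), (370, 238), (376, 239), (382, 239), (388, 239), (394, 239), (400, 224), (406, 187), (412, 159), (418, 151), (424, 150), (430, 150), (436, 150), (442, 147), (448, 146), (454, 147), (460, 153), (466, 162), (472, 169), (478, 195)]
lip [(340, 238), (346, 238), (352, 238), (358, 238), (364, 238), (370, 239), (376, 238), (382, 238), (388, 238), (394, 234), (400, 235), (406, 211), (412, 177), (418, 154), (424, 149), (430, 149), (436, 149), (442, 148), (448, 148), (454, 148), (460, 150), (466, 155), (472, 170), (478, 182)]
```

Nothing was left by the rail; the post moves with the pan. I'll pull the rest of the way out.

```bash
python3 -m crank '[[[0.002,0,0,0],[0.006,0,0,0],[0.011,0,0,0],[0.018,0,0,0],[0.026,0,0,0],[0.034,0,0,0],[0.042,0,0,0],[0.05,0,0,0],[0.058,0,0,0],[0.066,0,0,0]]]' - 60
python3 -m crank '[[[0.008,0,0,0],[0.016,0,0,0],[0.024,0,0,0],[0.032,0.001,0,0],[0.04,0.001,0,0],[0.048,0.001,0,0],[0.056,0.001,0,0],[0.064,0.001,0,0],[0.072,0.001,0,0],[0.08,0.001,0,0]]]' - 60
python3 -m crank '[[[0.008,0,0,0],[0.016,0,0,0],[0.024,0,0,0],[0.031,0,0,0],[0.037,0,0,0],[0.042,0,0,0],[0.046,0,0,0],[0.049,0,0,0],[0.05,0,0,0],[0.05,0,0,0]]]' - 60
python3 - <<'E'
from h import *
go([*W(-.067,.012),-.022],EX)
print("lip est",S(status.sense()['ee_pos'])+[.2135,0])
q,d=read_camera('top');cv2.imwrite('pics/t13.png',q[:,:,::-1]);p,d=read_camera('scene');cv2.imwrite('pics/s13.png',p[:,:,::-1])
g=q.mean(2)
for v in range(186,226,4):print(v,g[v,225:312:2].astype(int).tolist())
E
```

```text
clock: 22.25
ee_pos: [0.5051, 0.0736, -0.0224]
tool_rot: [-2.242, -2.2, 0.0]
wrist_force: [-0.1, -3.8, 3.5]
gripper_width: 0.22
finger_force: 62.8
clock: 23.5
ee_pos: [0.5077, 0.1536, -0.0224]
tool_rot: [-2.242, -2.2, -0.0]
wrist_force: [-0.1, -3.3, 2.5]
gripper_width: 0.218
finger_force: 62.8
clock: 24.75
ee_pos: [0.5087, 0.2033, -0.0223]
tool_rot: [-2.242, -2.2, -0.0]
wrist_force: [-0.4, -2.5, 3.6]
gripper_width: 0.218
finger_force: 62.9
clock 24.75 ee [ 0.5087  0.2033 -0.0223] xaxis [0.019 1.    0.   ] yaxis [ 1.    -0.019  0.   ] zaxis [ 0.  0. -1.] shift [-0.2193 -0.0022 -0.0004] turn 0.009 q7 -0.386 F [-0.4 -2.5  3.6] w 0.21759524440784547
lip est [-0.0728  0.0123]
186 [220, 217, 213, 209, 214, 233, 243, 244, 134, 91, 93, 90, 93, 92, 93, 223, 237, 236, 237, 237, 237, 237, 238, 188, 235, 237, 235, 235, 230, 236, 235, 232, 101, 92, 90, 90, 91, 90, 89, 91, 93, 87, 91, 91]
190 [221, 220, 217, 213, 207, 199, 190, 236, 238, 96, 89, 85, 91, 91, 102, 224, 236, 233, 131, 153, 189, 143, 178, 197, 235, 236, 235, 190, 229, 236, 236, 209, 99, 93, 90, 90, 90, 89, 90, 91, 91, 90, 93, 92]
194 
[... 961 characters left out ...]
 232, 214, 227, 224, 218, 141, 92, 87, 90, 91, 93, 93, 90, 90, 94, 91, 90, 94]
214 [223, 224, 223, 223, 222, 220, 218, 214, 209, 204, 193, 179, 156, 102, 234, 232, 233, 234, 232, 232, 234, 234, 232, 234, 234, 234, 235, 233, 236, 234, 233, 133, 89, 90, 90, 89, 91, 89, 91, 93, 90, 91, 89, 94]
218 [224, 224, 224, 224, 223, 221, 219, 216, 213, 207, 200, 190, 176, 148, 237, 222, 231, 221, 219, 223, 213, 233, 233, 234, 234, 232, 230, 230, 233, 235, 231, 120, 91, 93, 92, 93, 93, 92, 91, 91, 90, 90, 91, 95]
222 [222, 222, 224, 224, 224, 222, 222, 218, 216, 212, 206, 200, 188, 170, 137, 90, 91, 91, 84, 93, 91, 92, 81, 91, 92, 91, 85, 91, 90, 91, 89, 93, 90, 89, 89, 90, 89, 90, 89, 91, 93, 90, 91, 95]
```

All three pieces are in the pan (dark tube at cols 260–268, posts at 269–288 in the top view) and the lip is about 73 mm in front of the shelf. Release and rise.

```bash
python3 -m crank '[[[0,0,0,0],[0,0,0,0],[0,0,0,0],[0,0,0,0],[0,0,0,0],[0,0,0,0],[0,0,0,0],[0,0,0,0],[0,0,0,0],[0,0,0,0]]]' 0 60
python3 -m crank '[[[0,0,-0.01,0],[0,0,-0.02,0],[0,0,-0.035,0],[0,0,-0.05,0],[0,0,-0.07,0],[0,0,-0.09,0],[0,0,-0.11,0],[0,0,-0.13,0],[0,0,-0.14,0],[0,0,-0.14,0]]]' 0 60
python3 - <<'E'
from h import *
q,d=read_camera('top');g=q.mean(2)
for v in range(182,226,6):print(v,g[v,245:300:2].astype(int).tolist())
E
```

```text
clock: 26.1
ee_pos: [0.5087, 0.203, -0.0224]
tool_rot: [-2.242, -2.2, -0.0]
wrist_force: [-0.3, 0.6, 0.0]
gripper_width: 1.001
finger_force: 0.0
clock: 27.35
ee_pos: [0.509, 0.2032, 0.1184]
tool_rot: [2.242, 2.2, 0.002]
wrist_force: [-0.7, -1.2, -0.3]
gripper_width: 1.001
finger_force: 0.0
182 [89, 78, 84, 84, 85, 225, 227, 228, 228, 227, 228, 228, 229, 223, 224, 225, 226, 228, 226, 227, 225, 222, 103, 83, 84, 85, 83, 84]
188 [224, 89, 84, 83, 86, 218, 229, 228, 226, 224, 225, 227, 229, 177, 225, 228, 226, 186, 212, 227, 228, 187, 91, 86, 83, 84, 84, 85]
194 [171, 177, 163, 161, 162, 225, 226, 221, 60, 61, 93, 65, 145, 180, 226, 227, 224, 171, 222, 228, 229, 220, 85, 83, 84, 83, 86, 83]
200 [192, 174, 145, 87, 123, 225, 225, 218, 54, 67, 88, 58, 168, 191, 225, 225, 217, 181, 225, 227, 226, 183, 87, 82, 74, 84, 84, 82]
206 [206, 196, 180, 157, 143, 224, 223, 185, 56, 70, 78, 56, 171, 187, 183, 179, 194, 187, 225, 224, 219, 132, 85, 83, 81, 84, 86, 83]
212 [213, 206, 197, 186, 163, 179, 224, 220, 178, 160, 160, 166, 215, 223, 224, 224, 225, 221, 224, 221, 221, 123, 84, 85, 82, 86, 88, 84]
218 [219, 214, 210, 200, 188, 171, 151, 205, 205, 211, 196, 222, 222, 223, 225, 222, 219, 221, 223, 226, 222, 113, 83, 85, 82, 86, 86, 85]
224 [224, 220, 217, 210, 203, 193, 178, 153, 92, 82, 83, 84, 82, 86, 86, 85, 83, 84, 84, 83, 81, 83, 84, 81, 82, 84, 86, 79]
```

```bash
python3 -c "
from cell import robot
print(robot.hand_in())"
```

```text
the job is handed in; nothing more can be done
None
```

The job is handed in: both posts and the lens tube are in the pan, and the scoop lies flat on the table with its lip about 73 mm in front of the shelf. The gripper is open and clear, and it took about 27 s of the 51 s; no verdict was returned.

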